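# Third hand at the ticket-pad stapling jig

## Task

Slide the orange-gripped side stop of the stapling jig until its white index line stands at the red arrow and let go of it; then lay the blue ticket pad flat on the jig's bed, black-taped head towards the aluminium fence and one long side close beside the stop (a few millimetres of gap at most, without pushing the stop off its mark), and push the pad squarely into the sprung fence until the pointer stands in the green band. Hold it there with steady pressure, with only the pad touching the fence, so that a colleague can staple it: the program finishes while you are still holding. Never press the fence into the red zone, and leave the other things on the worktop where they are.

Things in the scene. Friction and masses are not known exactly. Their poses are not given: they have to be found in the camera images.
- jig: fixed grey stapling jig, bed 170 (x) x 250 (y) x 12 mm; origin: centre of its underside on the worktop. Its -y is the pushing direction: the fence crosses the bed at the -y end, behind it at y -0.086 to -0.120 the spring housing (150 x 34 mm, 46 mm high). The pad lies lengthwise along y on the bed, on the +y side of the fence and the -x side of the side stop
- fence (a joint): sprung aluminium fence, 150 x 12 mm, 42 mm high. 0 = at rest, face at y = -0.045 in the jig's frame; grows (m) as pushed to the jig's -y, limit 0.020. 3 N to start, then 0.6 N per mm. On its steel arm (52 mm high) a black pointer shows the travel on the housing's top: green band 0.005 to 0.013 (6 to 10.8 N), red zone from 0.0165
- fence_face (a point): centre of the fence's working face, 24 mm above the worktop; axes as the jig's; moves with the fence
- side_stop (a joint): side stop on the bed: black block 16 (x) x 30 (y) x 20 mm, on it an orange upright grip 12 (x) x 24 (y) mm, top 61 mm above the worktop. 0 = far end, centre at x 0.068, y -0.020 in the jig's frame; grows (m) to 0.080 towards the jig's -x (to the robot). Friction about 3 N; stays where it is left
- stop_grip (a point): middle of the side stop's orange grip, 48 mm above the worktop, on the stop's centre line; pinch it along the jig's x from above (12 mm)
- stop_index (a point): foot of the white index line on the +y side of the stop, on the stop's centre line
- stop_face (a point): point on the stop's face that looks to the jig's -x (8 mm from its centre line), 22 mm above the worktop; the pad's long side belongs just beside it; axes as the jig's
- mark: red arrow marker lying on the scale strip, about 9 mm wide, fixed for this job; its origin is at the arrow's tip, beside the stop's track; axes as the jig's. The stop is set when stop_index has the same x as this in the jig's frame
- pad: loose ticket pad glued solid between board covers, blue cover up, 56 (x) x 120 (y) x 24 mm, about 0.16 kg; origin at the centre of its underside; the black-taped head is its -y end. Grip it across its 56 mm width, at or behind its middle so that the fingers stay clear of the stop
- pad_head (a point): centre of the pad's black-taped head face, 60 mm from the pad's centre along its -y, 12 mm above its underside
- mug: white dotted mug, 82 x 114 x 91 mm, leave alone; origin under its middle
- clip_tub: small white tub with black lid, 55 mm across, 37 mm high, leave alone; origin under its middle
- staples: silver strip of staples, 13 x 90 x 6 mm, leave alone; origin under its middle
- eraser: eraser in dark blue sleeve, 22 x 58 x 12 mm, leave alone; origin under its middle
- pencil: green pencil, 7 mm thick, 123 mm long along its y, leave alone; origin under its middle
- clip_big: large black binder clip, 57 x 41 x 17 mm, leave alone; origin under its middle
There are look-alikes about, which are no part of the job. Several things have the shape of the pad; the one meant has the colours described above.

How it is judged:
On the way, in this order (a step that is already met when the one before it is completed fails the run):
1. the side stop stands at the red arrow and has been let go, the pad not yet on the jig (x of stop_index in the frame of mark between -0.004 and 0.004 m and contact force between the fingers and side_stop below 0.1 N and contact force between pad and jig below 0.1 N), for 0.2 s.
2. the pad, lying on the bed beside the stop, presses the fence into the green band (contact force between pad and fence between 4.5 and 13 N and value of joint fence between 0.0045 and 0.0135 m and z of pad in the frame of jig below 0.016 m), for 0.5 s.
At the end, for the whole second after the job is handed in: Gripper still pressing the pad into the fence: travel 4.5-13.5 mm, force 4.5-13 N, robot off the fence; pad still, flat on the bed (4 mm, 0.06 rad), head to the fence, square within 0.06 rad, long side within 8 mm of the stop; stop within 5 mm of the arrow (all of step 2 and contact force between each of the arm, the fingers and fence below 0.3 N and contact force between the fingers and pad above 1 N and x of stop_index in the frame of mark between -0.005 and 0.005 m and x of pad in the frame of stop_face between -0.036 and -0.025 m and y of pad_head in the frame of jig below -0.046 m and angle between the y axis of pad and the y axis of jig, either way round below 0.06 rad and angle between pad's own z axis and vertical below 0.06 rad and linear speed of pad below 0.01 m/s); the arm keeps its last pose, push and grip.
It fails at once if the fence is pressed into the red zone (value of joint fence above 0.0165 m).
It fails at once if a bystander is moved by more than 25 mm (distance of any of mug, clip_tub, staples, eraser, pencil, clip_big from where it was at the start of the episode above 0.025 m).
It also fails if it takes over 59 s, if anything falls off the work surface, if the arm or the gripper's body presses on something with over 40 N, if the wrist force passes 120 N, or if a joint passes its speed limit or range.

## Robot

A 7-joint arm with a two-finger parallel gripper is mounted at the origin on a cart in front of the work surface, level with it; the furniture and walls round the work are solid. World frame = base frame: x ahead of the robot, y to its left, z up, the work surface at z = 0. Lengths are in m, angles in rad, forces in N, time in s.
With the tool pointing down it reaches from about 0.4 to 0.85 m from the base axis. Payload 4.5 kg.
Tool frame: the origin (TCP) lies at the very end of the fingers, on their centre line; the grasp point (between the pads) lies 19 mm behind it (r.grip_point_offset is the distance from the TCP to the grasp point, in m); y points along the fingers, x is the direction in which the jaws open and shut, and the axes are right-handed (so a half turn about y gives the same grasp; the last joint's range is limited). The gripper opens to 88 mm and grips with 3 to 60 N. Pads are 18 mm wide; open, the fingers measure 123 mm over their backs; the gripper's body (75 mm by 187 mm) begins 45 mm behind the grasp point.
Start: joints at [-1.18, 0.689, -0.195, 1.565, 0.157, 0.902, -0.215], TCP at [0.218, 0.586, 0.218] pointing down, gripper open.
Joint ranges: [-3.01, 3.01], [-0.46, 2.08], [-1.47, 1.51], [0.13, 2.56], [-1, 4.14], [0.04, 2.09], [-2.66, 2.66]. Speed limits (rad/s): [2.57, 2.57, 3.14, 3.14, 3.14, 3.14, 3.14].

## Interface

Orientations are given as a unit quaternion [x, y, z, w].
In Python, from plant import get_state, snapshot, camera_params, job, r gives the robot as it stands.
- The arm moves only by the tool carry_out, never from a script. Its arguments are lists of equal length, an entry for each row: "offset": the shift along the world's x, y, z in m, a list of three; "twist": the turn about the world's z in degrees. In form: {"offset": [[tx, ty, tz], ...], "twist": [twist, ...]}. A call has 1 to 8 rows; each row shifts and turns the commanded pose from where the row before left it; what a row does not reach is not made up. A row lasts 1/8 s, in which the tool goes at most 62.5 mm and 10.7 degrees, less where a joint would pass 70% of its speed; a pose out of reach is approached as far as the arm can. A call with a gripper value outside its range is refused whole. "grip" is the finger opening in m, from 0 to 0.0881, set as the call begins (left out, the last holds). The fingers move at their own pace and stop on an object; "newtons" is the grip in N (left out, the last holds). Time passes only in rows, so rows that do not move let the fingers close. It gives the time, the measured TCP pose, the force and the opening at its end, in the units of the state.
- get_state(): the state, without advancing time (a new reading comes with each control period).
- snapshot(name): name is "scene" or "top" or "wrist"; returns the picture (480x640x3 uint8, red, green, blue); there is no depth.
- camera_params(name): a dict with "camera_matrix" (3x3 intrinsics, pixels), "dist_coeffs" ([k1, k2, p1, p2, k3] as OpenCV has them; the pictures are not rectified), "eye" and "orientation" of the camera in the world. Camera axes: x right, y up, looking along -z (the intrinsics and any distortion apply to the point x, -y, -z); pixel columns grow to the right and rows downward; lengths in m; the calibration is good to about 2 mm. A picture is of the moment at which its call begins: read the wrist's pose just before it. camera_params takes no time and is no camera call; for the wrist camera it gives the pose at the moment of the call.
- job.finish_job(): hands the job in, once; it reports no verdict.
The state is a dict: "clock": time; "q": joint angles; "qd": joint speeds; "joint_torque": joint torques, N m; "tool_pos": TCP position; "eef_rot": TCP orientation; "contact_force": force on the tool from outside, world axes, zero at the start; "moment": the same for the moment, N m; "opening": opening from 0.0 (shut) to 1.0 (fully open).
Only numpy, scipy, OpenCV 4.12 (cv2) and the standard library are available. Lean on these libraries where they do the work, as an engineer would, in place of code of your own. Each camera call takes 0.05 s, during which the arm holds its last target. There are 200 camera calls.

## Working session

There is one attempt and no reset: what is moved stays moved. The work goes in short steps, Python scripts to look and compute and a tool call to move; the robot and the scene stay as the last step left them, time stands still between calls to the robot, and variables do not carry over. Pictures are saved under pics/ and viewed, about 8 in all and at most 12, crops included, and the job is handed in when it is done.

Besides the shell and the picture viewer there is one more tool, called as name(argument=value, ...), one argument or row to a line, values as JSON. carry_out: Moves the arm, as the interface text tells. Its arguments: {"type":"object","properties":{"offset":{"type":"array"},"twist":{"type":"array"},"grip":{"type":"number"},"newtons":{"type":"number"}},"required":["offset","twist"]}

```bash
ls; mkdir -p pics; cat > h.py <<'E'
import numpy as np, cv2
from plant import get_state, snapshot, camera_params, job, r
from scipy.spatial.transform import Rotation as R
def ray(name,px,P=None):
    P=P or camera_params(name)
    K=np.array(P["camera_matrix"],float);d=np.array(P["dist_coeffs"],float)
    u=cv2.undistortPoints(np.array(px,float).reshape(-1,1,2),K,d).reshape(-1,2)
    c=np.c_[u[:,0],-u[:,1],-np.ones(len(u))]
    o=P["orientation"]; o=np.array(o,float)
    M=R.from_quat(o).as_matrix() if o.size==4 else o.reshape(3,3)
    return np.array(P["eye"],float),c@M.T
def onz(name,px,z,P=None):
    e,d=ray(name,px,P); t=(z-e[2])/d[:,2]; return e+d*t[:,None]
def save(name,fn):
    im=snapshot(name); cv2.imwrite("pics/"+fn,cv2.cvtColor(im,cv2.COLOR_RGB2BGR)); return im
E
python3 - <<'E'
from h import *
for n in("scene","top"): save(n,n+"0.png"); print(camera_params(n))
a=[cv2.imread(f"pics/{n}0.png") for n in("scene","top")]
print(get_state(), r.grip_point_offset)
E
```

```text
pics
{'camera_matrix': array([[525.3594877 ,   0.        , 317.71017923],
       [  0.        , 525.3594877 , 246.48949578],
       [  0.        ,   0.        ,   1.        ]]), 'dist_coeffs': array([-0.01542911,  0.        ,  0.        ,  0.        ,  0.        ]), 'eye': array([-0.34897162, -1.04074577,  1.14727291]), 'orientation': array([ 0.43209203, -0.14790465, -0.26799954,  0.8482906 ])}
{'camera_matrix': array([[437.65860404,   0.        , 320.95198249],
       [  0.        , 437.65860404, 241.42160299],
       [  0.        ,   0.        ,   1.        ]]), 'dist_coeffs': array([-0.02992747,  0.        ,  0.        ,  0.        ,  0.        ]), 'eye': array([0.46258834, 0.17252559, 1.31122552]), 'orientation': array([-0.0101468 ,  0.02236857,  0.70864343, -0.70513912])}
{'clock': 0.1, 'q': array([-1.18016587,  0.68990991, -0.19454835,  1.56622525,  0.15724871,
        0.90247771, -0.21511856]), 'qd': array([-0.00098026, -0.00138202,  0.00079611, -0.00323263, -0.0018386 ,
        0.00076775, -0.00101729]), 'joint_torque': array([-3.43871332e-03, -5.28494060e+01, -1.27150789e+00, -1.53836489e+01,
       -5.24968060e-02,  2.06669007e-03,  3.38901395e-05]), 'tool_pos': array([0.21812316, 0.58507039, 0.21768878]), 'eef_rot': array([ 0.58113475,  0.4028783 , -0.40380411, -0.58044269]), 'contact_force': array([-0.22930265, -0.51493304,  0.60719894]), 'moment': array([ 0.01556427,  0.01101472, -0.00581494]), 'opening': 0.9989648135194782} 0.0187
```

View pics/scene0.png

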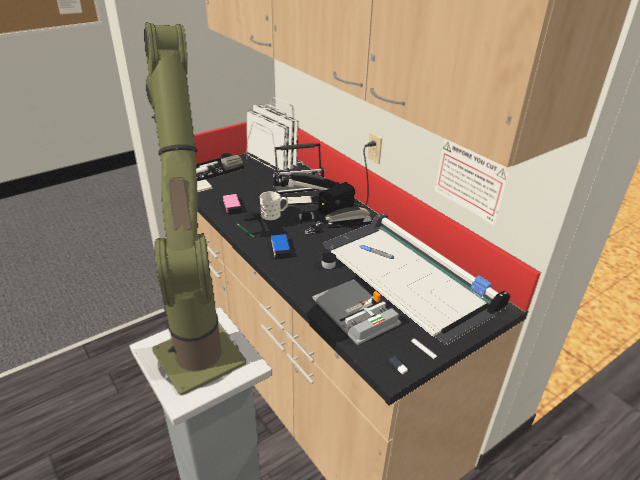

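View pics/top0.png

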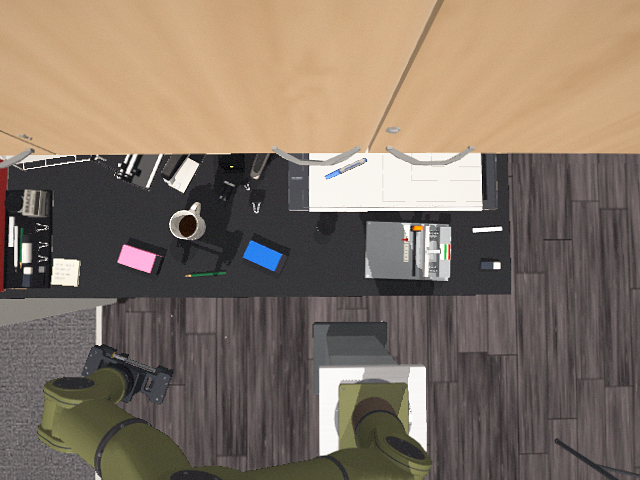

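The scene view shows the jig at about (357,308) and the blue pad at (281,244). In the top view the jig is at (408,250), the blue block at (265,254) and a pink look-alike at (139,257). I'll measure these and crop them enlarged.

```bash
python3 - <<'E'
from h import *
im=cv2.imread("pics/top0.png"); sc=cv2.imread("pics/scene0.png")
a=cv2.resize(im[210:290,355:460],None,fx=5,fy=5,interpolation=cv2.INTER_CUBIC)
b=cv2.resize(im[230:280,235:295],None,fx=4.4,fy=4.4,interpolation=cv2.INTER_CUBIC)
c=cv2.resize(sc[225:265,260:305],None,fx=4.4,fy=4.4,interpolation=cv2.INTER_CUBIC)
W=np.zeros((600,800,3),np.uint8); W[:400,:525]=a; W[:b.shape[0],530:530+b.shape[1]]=b; W[230:230+c.shape[0],530:530+c.shape[1]]=c
cv2.imwrite("pics/c1.png",W)
hsv=cv2.cvtColor(im,cv2.COLOR_BGR2HSV)
def big(m,n=1):
    c,_=cv2.findContours(m,cv2.RETR_EXTERNAL,cv2.CHAIN_APPROX_NONE); return sorted(c,key=cv2.contourArea)[-n:]
m=cv2.inRange(hsv,(100,120,80),(125,255,255)); m[:,:235]=0;m[:,300:]=0; m[:225]=0
c=big(m)[0]; bx=cv2.boxPoints(cv2.minAreaRect(c)); print("blue px",bx); print(onz("top",bx,0.024))
m=cv2.inRange(hsv,(0,0,95),(180,40,160)); m[:215]=0;m[285:]=0;m[:,:355]=0;m[:,455:]=0
c=big(m)[0]; print("jig grey rect",cv2.boundingRect(c)); bx=cv2.boxPoints(cv2.minAreaRect(c)); print(bx, onz("top",bx,0.012))
m=cv2.inRange(hsv,(8,150,120),(22,255,255)); m[:200]=0; c=big(m)[0]; p=c.reshape(-1,2).mean(0); print("orange",cv2.boundingRect(c),onz("top",[p],0.061))
for lo,hi in((0,5),(170,180)):
    m=cv2.inRange(hsv,(lo,130,90),(hi,255,255)); m[:,:380]=0;m[:,460:]=0;m[:215]=0
    for c in big(m,3): p=c.reshape(-1,2).mean(0); print("red",cv2.boundingRect(c),onz("top",[p],0.012))
E
```

```text
blue px [[241.7547  256.9896 ]
 [249.8753  238.94385]
 [282.18298 253.4823 ]
 [274.06238 271.52805]]
[[0.47711721 0.38273383 0.024     ]
 [0.53002246 0.35903705 0.024     ]
 [0.48683488 0.26419058 0.024     ]
 [0.43405712 0.28805641 0.024     ]]
jig grey rect (365, 221, 67, 59)
[[364.10062 277.18216]
 [366.11465 220.78983]
 [432.99362 223.17838]
 [430.97958 279.5707 ]] [[ 0.41551565  0.02240918  0.012     ]
 [ 0.58336692  0.01473762  0.012     ]
 [ 0.57553288 -0.18624577  0.012     ]
 [ 0.40705308 -0.17735304  0.012     ]]
orange (412, 226, 11, 5) [[ 0.55801943 -0.12736258  0.061     ]]
red (402, 238, 6, 3) [[ 0.52788338 -0.10032041  0.012     ]]
red (448, 244, 2, 16) [[ 0.48968149 -0.23170423  0.012     ]]
```

View pics/c1.png

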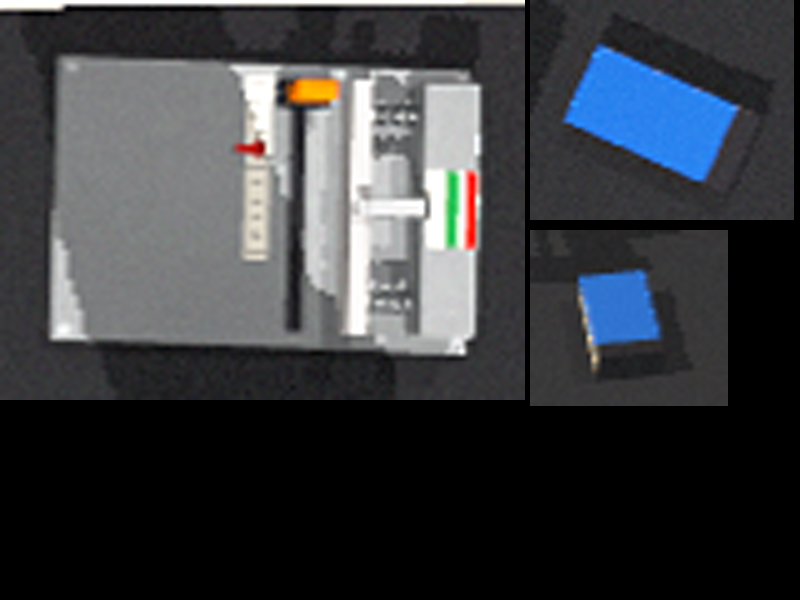

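The crop shows the blue pad with its black-taped head on the -y (right) side; the tape is at about (730,145) in the crop. It is the only blue block of this shape, since the other block is pink. The orange stop is at the far end of its track at (312,91), and the red arrow is at (252,148). The measured jig width of 168 mm and pad width of 58 mm agree with the sizes given. Next I'll work out the tool yaw.

```bash
python3 - <<'E'
from h import *
s=get_state(); M=R.from_quat(s["eef_rot"]).as_matrix(); print(M.round(3)); print("jaw yaw",np.degrees(np.arctan2(M[1,0],M[0,0])))
P=camera_params("wrist"); print(np.array(P["eye"])-s["tool_pos"], R.from_quat(P["orientation"]).as_matrix().round(2), P["camera_matrix"][0])
E
```

```text
[[ 0.349 -0.001 -0.937]
 [ 0.937 -0.002  0.349]
 [-0.002 -1.    -0.   ]]
jaw yaw 69.55775002448308
[-0.06464931  0.02647653  0.16758455] [[ 0.35 -0.9  -0.25]
 [ 0.94  0.34  0.09]
 [-0.   -0.27  0.96]] [416.2247042    0.         314.76844147]
```

carry_out(
  offset=[
    [0.02, -0.045, 0],
    [0.02, -0.045, 0],
    [0.02, -0.045, 0],
    [0.02, -0.045, 0],
    [0.02, -0.045, 0],
    [0.02, -0.045, 0],
    [0.02, -0.045, 0],
    [0.02, -0.045, 0],
  ],
  twist=[-4.5, -4.5, -4.5, -4.5, -4.5, -4.5, -4.5, -4.5],
  grip=0.05,
  newtons=20,
)

```text
clock: 1.1
tool_pos: [0.3787, 0.2242, 0.2184]
eef_rot: [0.677, 0.203, -0.203, -0.677]
contact_force: [-0.3, -0.0, 0.0]
opening: 0.567
```

carry_out(
  offset=[
    [0.02, -0.045, 0],
    [0.02, -0.045, 0],
    [0.02, -0.045, 0],
    [0.02, -0.045, 0],
    [0.02, -0.045, 0],
    [0.02, -0.045, 0],
    [0.02, -0.045, 0],
    [0.0, 0, 0],
  ],
  twist=[-4.5, -4.5, -4.5, -4.5, -4.5, -4.5, -4.5, -4.5],
)

```text
clock: 2.1
tool_pos: [0.5192, -0.0943, 0.2182]
eef_rot: [0.708, -0.018, 0.019, -0.706]
contact_force: [-0.6, 0.4, 0.2]
opening: 0.568
```

```bash
python3 - <<'E'
from h import *
s=get_state(); M=R.from_quat(s["eef_rot"]).as_matrix(); print(s["clock"],s["tool_pos"],"jaw yaw",np.degrees(np.arctan2(M[1,0],M[0,0])),s["q"].round(2),s["opening"])
print(s["contact_force"]); import json
P=camera_params("wrist"); json.dump({k:np.array(v).tolist() for k,v in P.items()},open("w1.json","w")); save("wrist","w1.png")
E
```

```text
2.1 [ 0.51916077 -0.09434987  0.21823179] jaw yaw -3.0098673171248715 [ 0.04  0.56  0.09  1.87 -0.07  0.71  0.11] 0.5680485306229144
[-0.6427355   0.40448595  0.15967906]
```

View pics/w1.png

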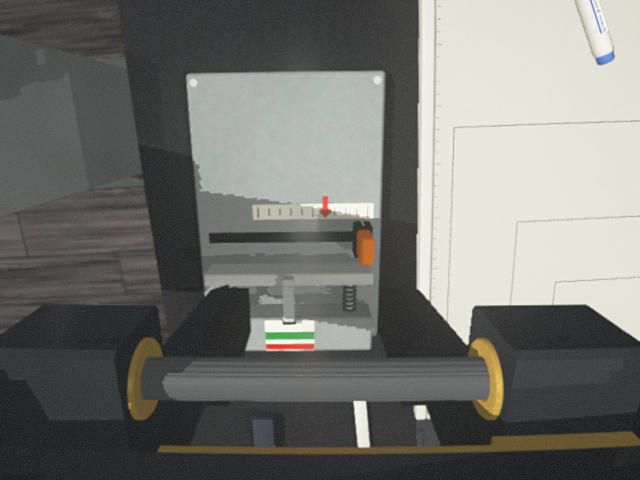

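The wrist view shows the jig's +y corners at (188,73) and (384,71), the red arrow tip at about (325,215), the orange grip at (365,246) and the travel band at (289,335). I'll measure these.

```bash
python3 - <<'E'
from h import *; import json
P=json.load(open("w1.json")); im=cv2.imread("pics/w1.png"); hsv=cv2.cvtColor(im,cv2.COLOR_BGR2HSV)
c=onz("wrist",[(188,73),(384,71)],0.012,P); print("corners",c.round(4),np.linalg.norm(c[1]-c[0]))
g=cv2.cvtColor(im,cv2.COLOR_BGR2GRAY).astype(float)
# side edges of bed: subpixel max gradient
def edge(row,a,b,sgn): d=sgn*np.diff(cv2.GaussianBlur(g,(3,3),0)[row,a:b]); return a+d.argmax()+.5
L=[(edge(r,178,205,1),r) for r in range(85,150,4)]; Rr=[(edge(r,370,395,-1),r) for r in range(85,200,4)]
top=[(x,50+np.diff(g[50:90,x]).argmax()+.5) for x in range(200,375,5)]
for n,e in(("L",L),("R",Rr),("top",top)):
    w=onz("wrist",e,0.012,P)[:,:2]; vx,vy,x0,y0=cv2.fitLine(w.astype(np.float32),cv2.DIST_HUBER,0,.01,.01).ravel(); print(n,"dir deg",np.degrees(np.arctan2(vy,vx)),"pt",x0,y0, "w0",w[0],w[-1])
m=cv2.inRange(hsv,(0,150,100),(6,255,255))|cv2.inRange(hsv,(174,150,100),(180,255,255)); m[225:]=0;m[:185]=0;m[:,:300]=0;m[:,350:]=0
ys,xs=m.nonzero(); 
for y in range(ys.min(),ys.max()+1): print(y,xs[ys==y].min(),xs[ys==y].max(),end="; ")
print(); tip=(xs[ys==ys.max()].mean(),ys.max()+.5); print("tip",tip,onz("wrist",[tip,(xs.mean(),ys.mean())],0.013,P).round(4))
m=cv2.inRange(hsv,(6,150,60),(20,255,255)); m[:200]=0;m[300:]=0;m[:,:340]=0;m[:,390:]=0
ys,xs=m.nonzero(); print("orange",xs.min(),xs.max(),ys.min(),ys.max())
cv2.imwrite("pics/c2.png",cv2.resize(im[190:290,300:400],None,fx=6,fy=6,interpolation=cv2.INTER_CUBIC))
E
```

```text
corners [[0.4175 0.0239 0.012 ]
 [0.5836 0.0162 0.012 ]] 0.16632902861531842
L dir deg 87.706276 pt 0.4137771 -0.008710577 w0 [0.41497866 0.0142895 ] [ 0.41262902 -0.03970138]
R dir deg 87.7483 pt 0.5817012 -0.037642546 w0 [0.58300142 0.00484027] [ 0.57902779 -0.09180334]
top dir deg -2.405869 pt 0.49988732 0.020191347 w0 [0.42777304 0.02362828] [0.57175769 0.01710908]
197 324 326; 198 323 326; 199 324 326; 200 323 326; 201 323 326; 202 324 326; 203 323 326; 204 324 326; 205 324 326; 206 324 326; 207 323 326; 208 323 326; 209 324 327; 210 327 328; 211 329 329; 
tip (np.float64(329.0), np.float64(211.5)) [[ 0.5316 -0.1026  0.013 ]
 [ 0.5283 -0.095   0.013 ]]
orange 357 373 230 264
```

View pics/c2.png

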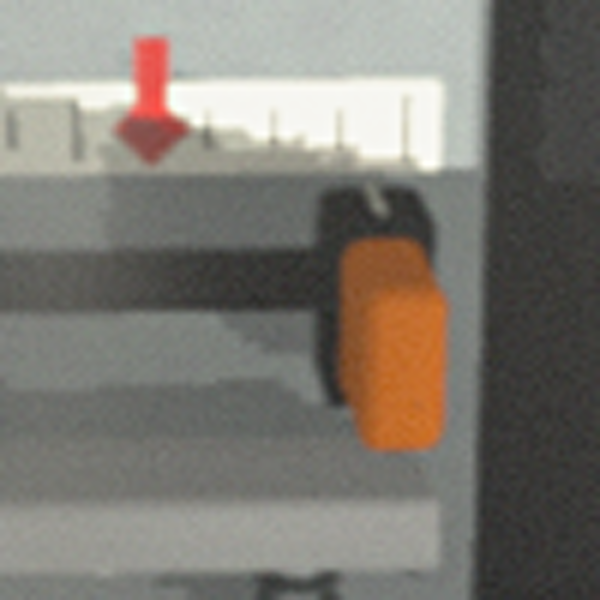

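The crop shows the arrow tip at full-image pixel (325,217), the white index line running from its foot at (361.5,221) to the block top at (363.7,226), and the centre of the orange grip's top at (368.2,251.5).

```bash
cat >> h.py <<'E'
JO=np.array([0.4944,-0.1047]); a=np.radians(-2.35); u=np.array([np.cos(a),np.sin(a)]); v=np.array([-np.sin(a),np.cos(a)])
def jig(p): d=np.atleast_2d(p)[:,:2]-JO; return np.c_[d@u,d@v].round(4)
def world(x,y): return (JO+x*u+y*v).round(4)
E
python3 - <<'E'
from h import *; import json
P=json.load(open("w1.json"))
for n,p,z in(("tip",(325,217),.013),("foot",(361.5,221.2),.013),("linetop",(363.7,225.8),.032),("grip",(368.2,251.5),.061)):
    w=onz("wrist",[p],z,P); print(n,w.round(4),jig(w))
print(world(.068,-.02))
E
```

```text
tip [[ 0.5278 -0.1075  0.013 ]] [[ 0.0334 -0.0015]]
foot [[ 0.5611 -0.1132  0.013 ]] [[ 0.067  -0.0058]]
linetop [[ 0.561  -0.1129  0.032 ]] [[ 0.0669 -0.0054]]
grip [[ 0.5611 -0.1273  0.061 ]] [[ 0.0676 -0.0199]]
[ 0.5615 -0.1275]
```

carry_out(
  offset=[
    [0.02, -0.016, -0.02],
    [0.022, -0.017, -0.02],
    [0, 0, -0.02],
    [0, 0, -0.02],
    [0, 0, -0.02],
    [0, 0, 0],
  ],
  twist=[0.6, 0, 0, 0, 0, 0],
  grip=0.034,
)

```text
clock: 2.9
tool_pos: [0.5588, -0.1212, 0.117]
eef_rot: [-0.707, 0.012, -0.009, 0.707]
contact_force: [0.4, 0.1, 0.8]
opening: 0.384
```

```bash
python3 - <<'E'
from h import *
s=get_state(); M=R.from_quat(s["eef_rot"]).as_matrix(); print(s["clock"],s["tool_pos"],jig(s["tool_pos"]),"jaw yaw",np.degrees(np.arctan2(M[1,0],M[0,0])),s["contact_force"])
save("wrist","w2.png")
E
```

```text
2.9 [ 0.558839   -0.12124535  0.11704054] [[ 0.0651 -0.0139]] jaw yaw -1.730621649701489 [0.38740926 0.09907612 0.81928923]
```

View pics/w2.png

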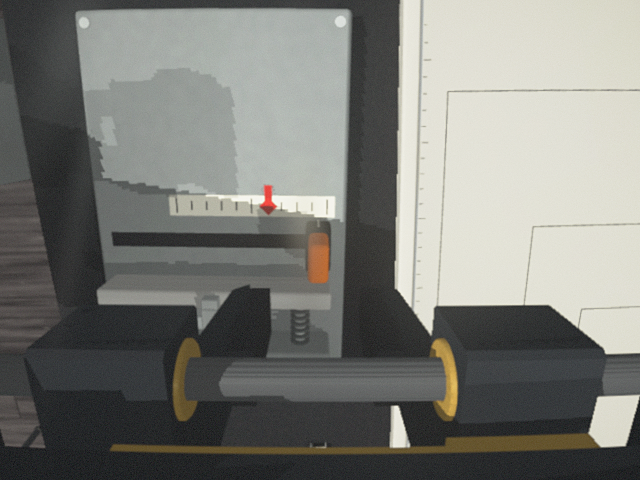

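The fingers straddle the orange grip, which is at (318,258) between fingertips at about 270 and 395. I'll correct the y offset and descend.

carry_out(
  offset=[
    [0.002, -0.006, -0.01],
    [0, 0, -0.02],
    [0, 0, -0.02],
    [0, 0, -0.01],
    [0, 0, 0],
    [0, 0, 0],
  ],
  twist=[-0.6, 0, 0, 0, 0, 0],
)

```text
clock: 3.7
tool_pos: [0.5629, -0.1286, 0.0591]
eef_rot: [0.707, -0.015, 0.016, -0.707]
contact_force: [0.6, -0.2, 0.5]
opening: 0.39
```

carry_out(
  offset=[
    [-0.001, 0.001, -0.008],
    [0, 0, -0.008],
    [0, 0, -0.007],
    [0, 0, 0],
  ],
  twist=[0, 0, 0, 0],
)

```text
clock: 4.2
tool_pos: [0.5608, -0.1272, 0.0346]
eef_rot: [-0.707, 0.016, -0.015, 0.707]
contact_force: [-0.2, 0.9, -0.2]
opening: 0.384
```

carry_out(
  offset=[
    [0, 0, 0],
    [0, 0, 0],
    [0, 0, 0],
    [0, 0, 0],
  ],
  twist=[0, 0, 0, 0],
  grip=0.0,
  newtons=20,
)

```text
clock: 4.7
tool_pos: [0.561, -0.1273, 0.0356]
eef_rot: [-0.707, 0.015, -0.015, 0.707]
contact_force: [-0.9, 0.3, 2.1]
opening: 0.13
```

The grip is held at an 11.5 mm opening. Now I'll slide it.

carry_out(
  offset=[
    [-0.006, 0.0002, 0],
    [-0.007, 0.0003, 0],
    [-0.007, 0.0003, 0],
    [-0.007, 0.0003, 0],
    [-0.0066, 0.0003, 0],
    [0, 0, 0],
    [0, 0, 0],
  ],
  twist=[0, 0, 0, 0, 0, 0, 0],
)

```text
clock: 5.58
tool_pos: [0.5262, -0.1259, 0.0356]
eef_rot: [-0.707, 0.016, -0.014, 0.707]
contact_force: [-1.5, 0.6, 6.0]
opening: 0.132
```

```bash
python3 - <<'E'
from h import *; import json
s=get_state(); print(s["clock"],s["tool_pos"],jig(s["tool_pos"]),s["contact_force"],s["opening"])
P=camera_params("wrist"); json.dump({k:np.array(v).tolist() for k,v in P.items()},open("w3.json","w")); im=save("wrist","w3.png")
c=cv2.imread("pics/w3.png")[140:340,200:460]; cv2.imwrite("pics/c3.png",cv2.resize(c,None,fx=3,fy=3,interpolation=cv2.INTER_CUBIC))
E
```

```text
5.575 [ 0.52619402 -0.12590687  0.03555573] [[ 0.0326 -0.0199]] [-1.53643154  0.60727781  5.9634866 ] 0.1321667194854077
```

View pics/c3.png

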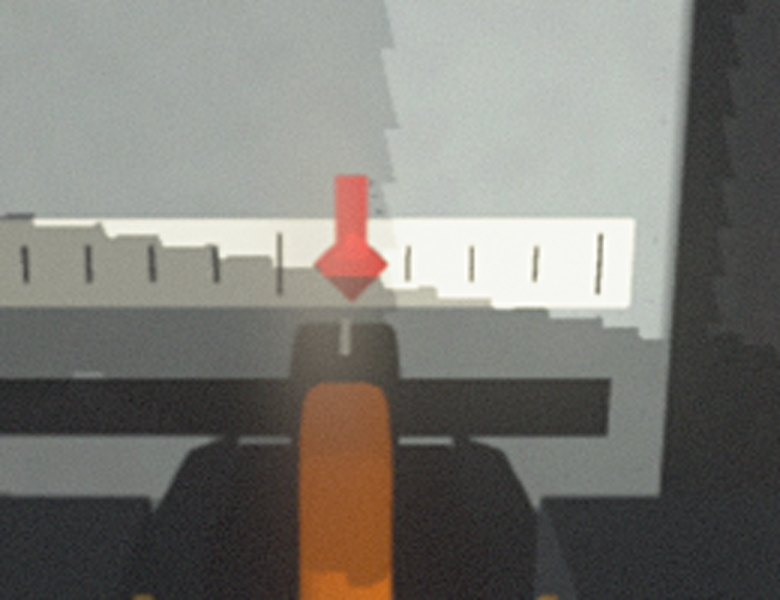

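The white index line at (345,335) is about 0.7 mm from the arrow tip at (351,300), well inside the tolerance. I'll release the stop, rise, and fly to above the pad.

carry_out(
  offset=[
    [0, 0, 0],
    [0, 0, 0],
    [0, 0, 0],
    [0, 0, 0.02],
    [0, 0, 0.03],
    [0, 0, 0.04],
    [0, 0.02, 0.04],
    [0, 0.05, 0.03],
  ],
  twist=[0, 0, 0, 0, 0, 0, 0, 0],
  grip=0.036,
)

```text
clock: 6.62
tool_pos: [0.5281, -0.0581, 0.1971]
eef_rot: [0.708, -0.016, 0.018, -0.706]
contact_force: [-0.3, 1.1, -0.5]
opening: 0.408
```

carry_out(
  offset=[
    [-0.005, 0.055, 0.01],
    [-0.005, 0.055, 0],
    [-0.005, 0.055, 0],
    [-0.006, 0.055, 0],
    [-0.006, 0.055, 0],
    [-0.006, 0.055, 0],
    [-0.006, 0.06, 0],
    [0, 0, 0],
  ],
  twist=[-3, -3, -3, -3, -3, -3, -4.1, 0],
  grip=0.088,
)

```text
clock: 7.62
tool_pos: [0.4858, 0.3412, 0.2045]
eef_rot: [-0.691, 0.148, -0.146, 0.693]
contact_force: [0.4, -1.1, -0.9]
opening: 1.001
```

```bash
python3 - <<'E'
from h import *; import json
s=get_state(); M=R.from_quat(s["eef_rot"]).as_matrix(); print(s["clock"],s["tool_pos"],"jaw yaw",np.degrees(np.arctan2(M[1,0],M[0,0])),s["opening"])
P=camera_params("wrist"); json.dump({k:np.array(v).tolist() for k,v in P.items()},open("w4.json","w")); save("wrist","w4.png")
im=cv2.imread("pics/w4.png"); hsv=cv2.cvtColor(im,cv2.COLOR_BGR2HSV)
m=cv2.inRange(hsv,(100,130,80),(125,255,255)); c,_=cv2.findContours(m,0,1); c=max(c,key=cv2.contourArea); bx=cv2.boxPoints(cv2.minAreaRect(c)); print(bx)
w=onz("wrist",bx,.024,P); print(w.round(4), [np.linalg.norm(w[i]-w[i-1]).round(4) for i in range(4)])
E
```

```text
7.625 [0.48580959 0.34116386 0.2045479 ] jaw yaw -23.955326346077086 1.0005946253908768
[[286.99997 293.99997]
 [286.99997 166.99997]
 [355.99997 166.99997]
 [355.99997 293.99997]]
[[0.4298 0.2812 0.024 ]
 [0.4778 0.3842 0.024 ]
 [0.5302 0.3609 0.024 ]
 [0.4867 0.256  0.024 ]] [np.float64(0.0623), np.float64(0.1136), np.float64(0.0573), np.float64(0.1136)]
```

View pics/w4.png

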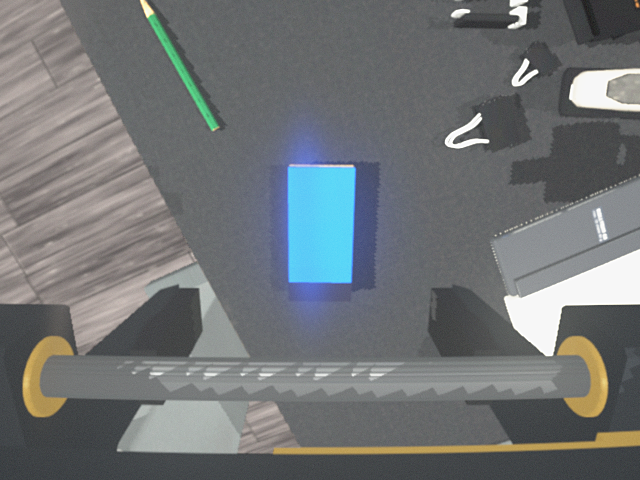

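The view shows the blue cover, nearly square to the jaws, with corners at (288,165), (356,165), (353,283) and (289,283). The black tape is below it, at rows 283–300. The mask caught some halo, so I'll use the eye-read corners.

```bash
python3 - <<'E'
from h import *; import json
P=json.load(open("w4.json"))
w=onz("wrist",[(288.5,166),(355.5,166),(353,283),(289,283)],.024,P)[:,:2]; print(w.round(4))
f=(w[0]+w[1])/2; n=(w[2]+w[3])/2; d=(n-f)/np.linalg.norm(n-f); c=f+d*.06
print("len",np.linalg.norm(n-f),"wid",np.linalg.norm(w[0]-w[1]),np.linalg.norm(w[2]-w[3]),"centre",c,"yaw",np.degrees(np.arctan2(d[0],-d[1])), "grasp",c-d*.022)
print("edge yaws",[np.degrees(np.arctan2((q-p)[1],(q-p)[0])) for p,q in((w[0],w[1]),(w[3],w[2]),(w[3],w[0]),(w[2],w[1]))])
E
```

```text
[[0.4793 0.3844]
 [0.5301 0.3618]
 [0.4883 0.2669]
 [0.4359 0.2901]]
len 0.10378364163709572 wid 0.055604443990920016 0.05731515361252056 centre [0.48011251 0.31841704] yaw -24.225156792527308 grasp [0.48913963 0.33847973]
edge yaws [np.float64(-23.948395950408123), np.float64(-23.906660153420436), np.float64(65.3028177231764), np.float64(66.24709620249148)]
```

carry_out(
  offset=[
    [0.003, -0.003, -0.03],
    [0, 0, -0.04],
    [0, 0, -0.04],
    [0, 0, -0.03],
    [0, 0, -0.02],
    [0, 0, -0.01],
    [0, 0, 0],
    [0, 0, 0],
  ],
  twist=[0, 0, 0, 0, 0, 0, 0, 0],
)

```text
clock: 8.68
tool_pos: [0.4925, 0.3309, 0.0364]
eef_rot: [-0.691, 0.15, -0.151, 0.691]
contact_force: [0.1, -0.0, 0.2]
opening: 0.997
```

carry_out(
  offset=[
    [-0.0035, 0.0075, -0.01],
    [0, 0, -0.01],
    [0, 0, -0.009],
    [0, 0, 0],
    [0, 0, 0],
  ],
  twist=[0.4, 0, 0, 0, 0],
)

```text
clock: 9.3
tool_pos: [0.4883, 0.3384, 0.0064]
eef_rot: [0.692, -0.148, 0.148, -0.691]
contact_force: [0.5, 0.1, 0.7]
opening: 0.998
```

carry_out(
  offset=[
    [0, 0, 0],
    [0, 0, 0],
    [0, 0, 0],
    [0, 0, 0],
    [0, 0, 0],
  ],
  twist=[0, 0, 0, 0, 0],
  grip=0.04,
  newtons=40,
)

```text
clock: 9.93
tool_pos: [0.4882, 0.3386, 0.0065]
eef_rot: [-0.691, 0.148, -0.148, 0.691]
contact_force: [-0.2, 0.0, -0.2]
opening: 0.465
```

The opening of 41 mm is less than the pad's 56 mm width, so I'll look.

```bash
python3 - <<'E'
from h import *; import json
s=get_state(); print(s["clock"],s["tool_pos"],s["opening"],s["contact_force"])
P=camera_params("wrist"); json.dump({k:np.array(v).tolist() for k,v in P.items()},open("w5.json","w")); save("wrist","w5.png")
print(get_state()["opening"])
E
```

```text
9.925 [0.48818367 0.33859693 0.00647798] 0.4651089614064591 [-0.16469292  0.03872915 -0.23737084]
0.45494778941570524
```

View pics/w5.png

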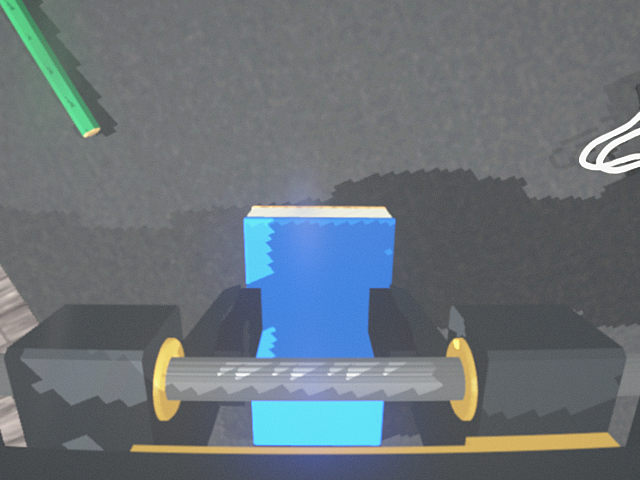

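```bash
python3 - <<'E'
from h import *; import json
P=json.load(open("w5.json")); s=get_state(); t=s["tool_pos"]; M=R.from_quat(s["eef_rot"]).as_matrix()
Rc=R.from_quat(P["orientation"]).as_matrix(); e=np.array(P["eye"]); K=np.array(P["camera_matrix"])
def proj(p):
    c=(np.asarray(p)-e)@Rc; return cv2.projectPoints(np.array([[c[0],-c[1],-c[2]]]),np.zeros(3),np.zeros(3),K,np.array(P["dist_coeffs"]))[0].ravel().round(0)
print(t,M.round(3),"eye",e)
for h in(0,.02,.03,.05): print(h,[proj(t-M[:,1]*h+M[:,0]*sx*.02+M[:,2]*.009) for sx in(-1,1)])
# pad top: corner widths for z hypotheses
for z in(.012,.024,.03): 
    w=onz("wrist",[(246,218),(394,218),(383,444),(254,444)],z,P)[:,:2]; print(z,np.linalg.norm(w[0]-w[1]),np.linalg.norm(w[2]-w[3]),np.linalg.norm((w[0]+w[1]-w[2]-w[3])/2),w.round(4).tolist())
E
```

```text
[0.48817726 0.33861011 0.00643694] [[ 0.913  0.     0.409]
 [-0.409  0.     0.913]
 [ 0.    -1.     0.   ]] eye [0.51671633 0.40384149 0.17405057]
0 [array([270., 273.]), array([364., 273.])]
0.02 [array([265., 291.]), array([369., 291.])]
0.03 [array([262., 302.]), array([373., 302.])]
0.05 [array([254., 329.]), array([381., 329.])]
0.012 0.05912811553539017 0.06162071659726129 0.11042186320376188 [[0.4764, 0.3817], [0.5304, 0.3575], [0.486, 0.2563], [0.4298, 0.2816]]
0.024 0.054749621985589296 0.057057643553038696 0.10224501854336865 [[0.4794, 0.3833], [0.5293, 0.3609], [0.4883, 0.2673], [0.4362, 0.2906]]
0.03 0.052560375210688876 0.054776107030927376 0.09815659621317203 [[0.4809, 0.3841], [0.5288, 0.3626], [0.4894, 0.2727], [0.4394, 0.2951]]
```

The geometry says the finger pads overlap the pad by about 8 mm a side, at an opening of 0.04, with no resistance. A slow small lift will show whether it's actually held.

carry_out(
  offset=[
    [0, 0, 0.008],
    [0, 0, 0.008],
    [0, 0, 0.008],
    [0, 0, 0.006],
    [0, 0, 0],
  ],
  twist=[0, 0, 0, 0, 0],
)

```text
clock: 10.6
tool_pos: [0.4885, 0.3389, 0.0371]
eef_rot: [-0.691, 0.148, -0.148, 0.692]
contact_force: [0.7, 0.2, 0.3]
opening: 0.454
```

```bash
cat >> h.py <<'E'
def blue(name="wrist",fn="t.png",z=.024):
    P=camera_params(name); save(name,fn); im=cv2.imread("pics/"+fn); hsv=cv2.cvtColor(im,cv2.COLOR_BGR2HSV)
    m=cv2.inRange(hsv,(98,190,110),(118,255,255)); m=cv2.morphologyEx(m,cv2.MORPH_OPEN,np.ones((3,3)))
    c,_=cv2.findContours(m,0,1); c=max(c,key=cv2.contourArea); ys,xs=m.nonzero()
    print("bbox",cv2.boundingRect(c)); return P,m
E
python3 - <<'E'
from h import *
s=get_state(); print(s["clock"],s["tool_pos"],s["opening"],s["contact_force"])
P,m=blue(fn="w6.png")
for r in range(200,300,12):
    x=m[r].nonzero()[0]; print(r,(x.min(),x.max()) if len(x) else None)
im=cv2.imread("pics/w5.png"); hsv=cv2.cvtColor(im,cv2.COLOR_BGR2HSV); m=cv2.inRange(hsv,(98,190,110),(118,255,255))
print("before")
for r in range(200,300,12):
    x=m[r].nonzero()[0]; print(r,(x.min(),x.max()) if len(x) else None)
E
```

```text
10.6 [0.48854596 0.33886136 0.03711576] 0.453736282819014 [0.68104485 0.23597875 0.26654855]Traceback (most recent call last):
  File "<stdin>", line 3, in <module>
  File "h.py", line 22, in blue
    c,_=cv2.findContours(m,0,1); c=max(c,key=cv2.contourArea); ys,xs=m.nonzero()
                                   ~~~^^^^^^^^^^^^^^^^^^^^^^^
ValueError: max() iterable argument is empty
```

```bash
python3 - <<'E'
from h import *
im=cv2.imread("pics/w6.png"); print(im.shape, im.mean())
a=cv2.imread("pics/w5.png"); cv2.imwrite("pics/c4.png",np.hstack([cv2.resize(im,(400,300)),cv2.resize(a,(400,300))]))
print(im[240:260:6,320],a[240:260:6,320])
E
```

```text
(480, 640, 3) 109.84894314236111
[[247 206  93]
 [247 201  89]
 [247 200  88]
 [247 205  93]] [[226 139  89]
 [227 143  94]
 [228 143  88]
 [227 137  83]]
```

View pics/c4.png

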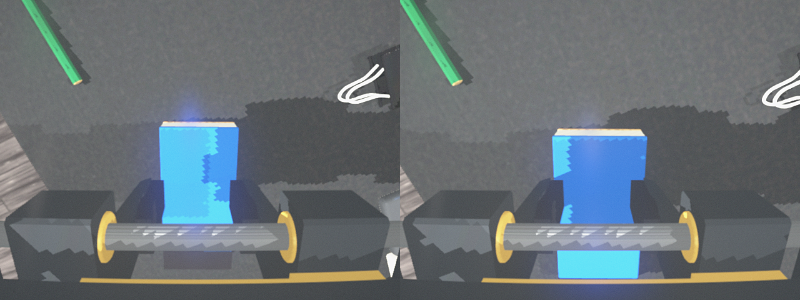

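In both frames (0.625 scale, row 180, so full row 288) the finger ends project where a point 19–20 mm behind the reported TCP would. The pad also stayed on the table. So the real finger ends sit about 20 mm higher than the TCP reading, and the fingers closed just above the pad. The stop was therefore gripped only near its top. I'll reopen and descend further, watching the force.

carry_out(
  offset=[
    [0, 0, 0],
    [0, 0, 0],
    [0, 0, 0],
    [0, 0, 0],
    [0, 0, -0.01],
    [0, 0, -0.01],
    [0, 0, -0.01],
    [0, 0, 0],
  ],
  twist=[0, 0, 0, 0, 0, 0, 0, 0],
  grip=0.088,
)

```text
clock: 11.65
tool_pos: [0.4874, 0.3381, 0.0052]
eef_rot: [0.692, -0.148, 0.147, -0.691]
contact_force: [0.3, 0.4, -0.2]
opening: 1.0
```

carry_out(
  offset=[
    [0, 0, -0.003],
    [0, 0, 0],
  ],
  twist=[0, 0],
)

```text
clock: 11.9
tool_pos: [0.4882, 0.3386, 0.0035]
eef_rot: [-0.691, 0.148, -0.148, 0.692]
contact_force: [-0.4, -0.3, -0.4]
opening: 0.999
```

carry_out(
  offset=[
    [0, 0, -0.003],
    [0, 0, 0],
  ],
  twist=[0, 0],
)

```text
clock: 12.15
tool_pos: [0.4881, 0.3386, 0.0004]
eef_rot: [0.692, -0.148, 0.148, -0.691]
contact_force: [-0.3, 0.6, 0.5]
opening: 1.002
```

carry_out(
  offset=[
    [0, 0, -0.003],
    [0, 0, 0],
  ],
  twist=[0, 0],
)

```text
clock: 12.4
tool_pos: [0.488, 0.3385, -0.0028]
eef_rot: [0.692, -0.148, 0.148, -0.691]
contact_force: [-0.4, -0.1, 0.6]
opening: 1.0
```

carry_out(
  offset=[
    [0, 0, -0.003],
    [0, 0, 0],
  ],
  twist=[0, 0],
)

```text
clock: 12.65
tool_pos: [0.488, 0.3385, -0.0058]
eef_rot: [0.692, -0.148, 0.148, -0.691]
contact_force: [-0.1, -0.3, -0.5]
opening: 0.998
```

carry_out(
  offset=[
    [0, 0, -0.003],
    [0, 0, 0],
  ],
  twist=[0, 0],
)

```text
clock: 12.9
tool_pos: [0.488, 0.3385, -0.0088]
eef_rot: [0.692, -0.148, 0.148, -0.691]
contact_force: [-0.0, -0.1, 0.1]
opening: 0.998
```

This confirms it: the reported TCP is below the table with no contact. I'll go 4 mm more, then grip.

carry_out(
  offset=[
    [0, 0, -0.002],
    [0, 0, -0.002],
    [0, 0, 0],
  ],
  twist=[0, 0, 0],
)

```text
clock: 13.28
tool_pos: [0.488, 0.3385, -0.0127]
eef_rot: [0.692, -0.148, 0.148, -0.691]
contact_force: [-0.6, -0.7, 0.5]
opening: 0.997
```

carry_out(
  offset=[
    [0, 0, 0],
    [0, 0, 0],
    [0, 0, 0],
    [0, 0, 0],
    [0, 0, 0],
    [0, 0, 0],
  ],
  twist=[0, 0, 0, 0, 0, 0],
  grip=0.04,
  newtons=40,
)

```text
clock: 14.02
tool_pos: [0.4884, 0.3386, -0.0125]
eef_rot: [-0.691, 0.148, -0.148, 0.692]
contact_force: [0.9, -0.2, -0.3]
opening: 0.621
```

It's gripped at a 54.7 mm opening. I'll lift, carry it over the bed and turn it.

carry_out(
  offset=[
    [0, 0, 0.015],
    [0, 0, 0.03],
    [0, 0, 0.035],
    [0, -0.02, 0.01],
    [0, -0.04, 0],
    [0.001, -0.04, 0],
    [0, -0.04, 0],
    [0.001, -0.04, 0],
  ],
  twist=[0, 0, 0, 2, 2.5, 2.5, 2.5, 2.5],
)

```text
clock: 15.02
tool_pos: [0.4899, 0.1574, 0.0782]
eef_rot: [-0.703, 0.074, -0.074, 0.703]
contact_force: [-0.0, -0.8, -3.1]
opening: 0.625
```

carry_out(
  offset=[
    [0, -0.04, 0],
    [0, -0.04, 0],
    [0.001, -0.04, 0],
    [0, -0.035, 0],
    [0, -0.024, 0],
    [0, 0, 0],
    [0, 0, 0],
  ],
  twist=[2.5, 2.5, 2.5, 2.3, 0, 0, 0],
)

```text
clock: 15.9
tool_pos: [0.4913, -0.0192, 0.0778]
eef_rot: [-0.707, 0.014, -0.014, 0.707]
contact_force: [-0.3, 0.5, -1.5]
opening: 0.621
```

```bash
python3 - <<'E'
from h import *; import json
s=get_state(); M=R.from_quat(s["eef_rot"]).as_matrix(); print(s["clock"],s["tool_pos"],jig(s["tool_pos"]),"jaw yaw",np.degrees(np.arctan2(M[1,0],M[0,0])),s["opening"],s["contact_force"])
for n in("wrist","top"):
    P=camera_params(n); json.dump({k:np.array(v).tolist() for k,v in P.items()},open(n+"7.json","w")); save(n,n+"7.png")
a=cv2.imread("pics/wrist7.png"); b=cv2.imread("pics/top7.png")
cv2.imwrite("pics/c7.png",np.hstack([cv2.resize(a,(400,300)),cv2.resize(b[195:291,345:473],(400,300),interpolation=cv2.INTER_CUBIC)]))
E
```

```text
15.9 [ 0.49129954 -0.01919273  0.07781822] [[-0.0066  0.0853]] jaw yaw -2.279520430465885 0.6214856038108587 [-0.31615713  0.46844468 -1.47949254]
```

View pics/c7.png

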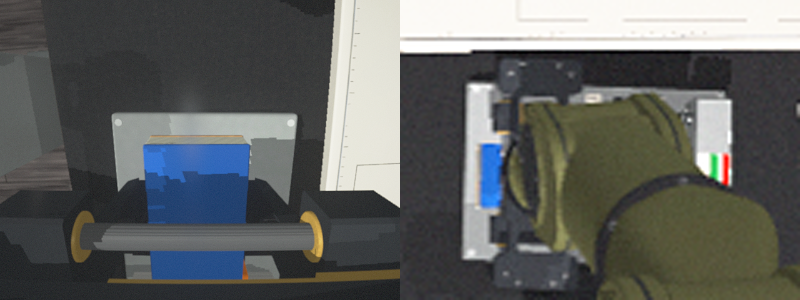

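The pad is held straight, mid-tool and parallel (left panel: pad edges at 143 and 250, stop just to the right at (245,270)). I'll lower it, and check the stop's place in the scene camera.

carry_out(
  offset=[
    [0, 0, -0.012],
    [0, 0, -0.015],
    [0, 0, -0.015],
    [0, 0, -0.015],
    [0, 0, -0.01],
    [0, 0, -0.005],
    [0, 0, 0],
  ],
  twist=[0, 0, 0, 0, 0, 0, 0],
)

```text
clock: 16.88
tool_pos: [0.4911, -0.0205, 0.0052]
eef_rot: [0.707, -0.015, 0.014, -0.707]
contact_force: [0.4, 0.4, -2.1]
opening: 0.623
```

```bash
python3 - <<'E'
from h import *
s=get_state(); M=R.from_quat(s["eef_rot"]).as_matrix(); print(s["clock"],s["tool_pos"],jig(s["tool_pos"]),np.degrees(np.arctan2(M[1,0],M[0,0])),s["contact_force"])
save("scene","s8.png"); save("wrist","w8.png")
for f in("scene0","s8"):
    im=cv2.imread(f"pics/{f}.png"); m=cv2.inRange(cv2.cvtColor(im,cv2.COLOR_BGR2HSV),(8,150,100),(22,255,255)); m[:270]=0;m[330:]=0;m[:,:330]=0;m[:,410:]=0
    ys,xs=m.nonzero(); print(f,len(xs),(xs.min(),xs.max(),ys.min(),ys.max()) if len(xs) else "", jig(onz("scene",[(xs.mean(),ys.mean())],.05)) if len(xs) else "")
a=cv2.imread("pics/w8.png"); b=cv2.imread("pics/s8.png")
W=np.hstack([cv2.resize(a,(400,300)),cv2.resize(b[260:356,300:428],(400,300),interpolation=cv2.INTER_CUBIC)]); cv2.imwrite("pics/c8.png",W)
E
```

```text
16.875 [ 0.49107627 -0.02047898  0.00520478] [[-0.0068  0.084 ]] -2.346189714765391 [ 0.44650356  0.37643318 -2.10912159]
scene0 67 (np.int64(373), np.int64(380), np.int64(291), np.int64(301)) [[ 0.0634 -0.0257]]
s8 54 (np.int64(365), np.int64(371), np.int64(295), np.int64(305)) [[ 0.0281 -0.0279]]
```

View pics/c8.png

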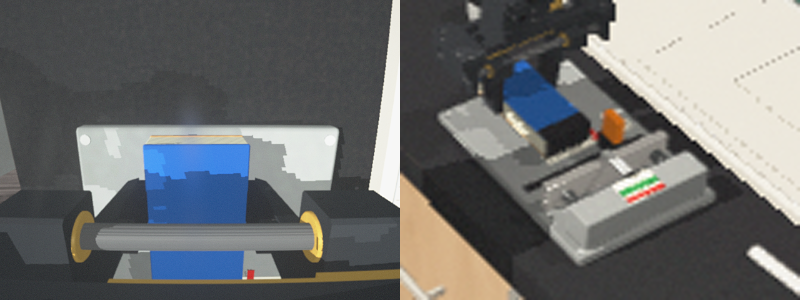

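The view shows the pad over the bed with its black head towards the fence, the stop at the arrow and the fence at rest. The stop's measured shift is 35 ± 1 mm against 34 commanded. I'll lower the last few millimetres gently.

carry_out(
  offset=[
    [0, 0, -0.002],
    [0, 0, -0.002],
    [0, 0, 0],
    [0, 0, 0],
  ],
  twist=[0, 0, 0, 0],
)

```text
clock: 17.48
tool_pos: [0.4912, -0.0205, 0.0015]
eef_rot: [-0.707, 0.014, -0.015, 0.707]
contact_force: [-0.5, 0.7, -2.5]
opening: 0.622
```

carry_out(
  offset=[
    [0, 0, -0.002],
    [0, 0, 0],
    [0, 0, 0],
  ],
  twist=[0, 0, 0],
)

```text
clock: 17.85
tool_pos: [0.4913, -0.0204, -0.0006]
eef_rot: [-0.707, 0.014, -0.015, 0.707]
contact_force: [-0.3, -0.1, -1.6]
opening: 0.624
```

carry_out(
  offset=[
    [0, 0, -0.001],
    [0, 0, 0],
    [0, 0, 0],
  ],
  twist=[0, 0, 0],
)

```text
clock: 18.23
tool_pos: [0.4913, -0.0204, -0.0006]
eef_rot: [0.707, -0.014, 0.015, -0.707]
contact_force: [-0.3, 1.1, 9.7]
opening: 0.622
```

carry_out(
  offset=[
    [0, 0, -0.001],
    [0, 0, 0],
    [0, 0, 0],
  ],
  twist=[0, 0, 0],
)

```text
clock: 18.6
tool_pos: [0.4914, -0.0204, -0.0007]
eef_rot: [0.707, -0.014, 0.015, -0.707]
contact_force: [-2.2, 0.7, 19.8]
opening: 0.622
```

The pad is on the bed (contact at TCP z −0.0006). I'll ease to light pressure and slide towards the fence.

carry_out(
  offset=[
    [0, 0, 0.0018],
    [-0.0002, -0.004, 0],
    [-0.0003, -0.008, 0],
    [-0.0003, -0.008, 0],
    [-0.0003, -0.008, 0],
    [-0.0003, -0.008, 0],
    [-0.0002, -0.004, 0],
    [0, 0, 0],
  ],
  twist=[0, 0, 0, 0, 0, 0, 0, 0],
)

```text
clock: 19.6
tool_pos: [0.4898, -0.0613, -0.0006]
eef_rot: [0.707, -0.015, 0.015, -0.707]
contact_force: [-0.2, 2.3, 5.4]
opening: 0.619
```

```bash
cat > st.py <<'E'
from h import *
s=get_state(); M=R.from_quat(s["eef_rot"]).as_matrix(); print(s["clock"],s["tool_pos"].round(4),jig(s["tool_pos"]),"yaw",np.degrees(np.arctan2(M[1,0],M[0,0])).round(2),"F",s["contact_force"].round(1),s["moment"].round(2),s["opening"])
E
python3 st.py
```

```text
19.6 [ 0.4898 -0.0613 -0.0006] [[-0.0064  0.0432]] yaw -2.39 F [-0.2  2.3  5.4] [ 0.36 -0.05  0.06] 0.6189409527450144
```

carry_out(
  offset=[
    [-0.0001, -0.002, 0.0003],
    [-0.0001, -0.002, 0],
    [0, 0, 0],
  ],
  twist=[0, 0, 0],
)

```text
clock: 19.98
tool_pos: [0.4892, -0.0652, -0.0006]
eef_rot: [0.707, -0.015, 0.015, -0.707]
contact_force: [0.0, -0.4, 0.9]
opening: 0.621
```

carry_out(
  offset=[
    [-0.0001, -0.002, 0],
    [0, 0, 0],
  ],
  twist=[0, 0],
)

```text
clock: 20.23
tool_pos: [0.4891, -0.0669, -0.0006]
eef_rot: [0.707, -0.015, 0.015, -0.707]
contact_force: [0.2, 0.0, -1.0]
opening: 0.624
```

carry_out(
  offset=[
    [-0.0001, -0.002, 0],
    [0, 0, 0],
  ],
  twist=[0, 0],
)

```text
clock: 20.48
tool_pos: [0.489, -0.0676, -0.0006]
eef_rot: [-0.707, 0.014, -0.014, 0.707]
contact_force: [-0.7, 4.1, -1.1]
opening: 0.625
```

carry_out(
  offset=[
    [-0.0001, -0.002, 0],
    [0, 0, 0],
  ],
  twist=[0, 0],
)

```text
clock: 20.72
tool_pos: [0.489, -0.0697, -0.0005]
eef_rot: [-0.707, 0.014, -0.014, 0.707]
contact_force: [-0.3, 4.6, -2.2]
opening: 0.623
```

Fence contact at TCP y ≈ −0.067; the force matches the spring (3 N + 0.6 N/mm). I'll continue to about 9 mm of travel.

carry_out(
  offset=[
    [-0.0001, -0.002, -0.0003],
    [-0.0001, -0.002, 0],
    [0, 0, 0],
    [0, 0, 0],
  ],
  twist=[0, 0, 0, 0],
)

```text
clock: 21.22
tool_pos: [0.4887, -0.0727, -0.0006]
eef_rot: [-0.706, 0.014, -0.014, 0.708]
contact_force: [0.1, 8.1, 3.0]
opening: 0.621
```

carry_out(
  offset=[
    [-0.0001, -0.0015, 0],
    [0, -0.001, 0],
    [0, 0, 0],
    [0, 0, 0],
  ],
  twist=[0, 0, 0, 0],
)

```text
clock: 21.72
tool_pos: [0.4886, -0.0744, -0.0006]
eef_rot: [-0.706, 0.014, -0.014, 0.708]
contact_force: [-0.6, 9.6, 1.7]
opening: 0.62
```

```bash
python3 st.py; python3 - <<'E'
from h import *
for n in("scene","top"): save(n,n+"9.png")
im=cv2.imread("pics/scene9.png"); hsv=cv2.cvtColor(im,cv2.COLOR_BGR2HSV)
def cen(lo,hi,box,z,f="scene9"):
    im=cv2.imread(f"pics/{f}.png"); m=cv2.inRange(cv2.cvtColor(im,cv2.COLOR_BGR2HSV),lo,hi); k=np.zeros_like(m); x0,x1,y0,y1=box; k[y0:y1,x0:x1]=m[y0:y1,x0:x1]
    ys,xs=k.nonzero(); return (f,len(xs),xs.min(),xs.max(),ys.min(),ys.max(),jig(onz("scene",[(xs.mean(),ys.mean())],z)) if len(xs) else "") if len(xs) else None
for f in("s8","scene9"):
    print("orange",cen((8,150,100),(22,255,255),(330,410,270,330),.05,f))
    print("blue",cen((100,130,60),(125,255,255),(320,400,270,320),.036,f))
    print("black-green",cen((50,100,60),(80,255,255),(360,410,300,350),.046,f))
E
python3 st.py
```

```text
21.725 [ 0.4886 -0.0744 -0.0006] [[-0.007   0.0301]] yaw -2.21 F [-0.6  9.6  1.7] [ 1.75  0.1  -0.21] 0.6203432968948579
orange ('s8', 54, np.int64(365), np.int64(371), np.int64(295), np.int64(305), array([[ 0.0281, -0.0279]]))
blue ('s8', 292, np.int64(333), np.int64(356), np.int64(279), np.int64(301), array([[-0.0025,  0.0632]]))
black-green ('s8', 19, np.int64(371), np.int64(381), np.int64(316), np.int64(322), array([[-0.0005, -0.1057]]))
orange ('scene9', 60, np.int64(359), np.int64(371), np.int64(272), np.int64(305), array([[ 0.0307, -0.0227]]))
blue ('scene9', 303, np.int64(342), np.int64(367), np.int64(290), np.int64(312), array([[-0.0063,  0.0026]]))
black-green ('scene9', 18, np.int64(371), np.int64(381), np.int64(317), np.int64(322), array([[-0.0016, -0.1059]]))
21.825 [ 0.4886 -0.0744 -0.0006] [[-0.007   0.0301]] yaw -2.21 F [-1.2  9.1  2.9] [ 1.73  0.15 -0.22] 0.6223171604096063
```

Travel is about 7 mm by position, and 7–10 N by force agrees. The stop's edges are unchanged in the scene view. One numeric check of squareness and gap from the wrist camera before finishing.

```bash
python3 - <<'E'
from h import *
P=camera_params("wrist"); save("wrist","w9.png"); im=cv2.imread("pics/w9.png"); hsv=cv2.cvtColor(im,cv2.COLOR_BGR2HSV)
m=cv2.inRange(hsv,(98,120,50),(125,255,255)); m=cv2.morphologyEx(m,cv2.MORPH_OPEN,np.ones((5,5)))
y0=np.nonzero(m[:,300:330].sum(1)>20*255)[0].min(); L=[];Rr=[];T=[]
for r in range(y0+8,min(y0+60,282),3):
    x=m[r].nonzero()[0]; L.append((x.min(),r)); Rr.append((x.max()+1,r))
for x in range(250,380,5):
    y=m[:,x].nonzero()[0]; T.append((x,y.min()))
for n,e in(("L",L),("R",Rr),("T",T)):
    w=onz("wrist",e,.036,P); j=jig(w); vx,vy,a0,b0=cv2.fitLine(j.astype(np.float32),cv2.DIST_HUBER,0,.001,.001).ravel(); print(n,"angle in jig",np.degrees(np.arctan2(vy,vx)).round(2),"pt",a0.round(4),b0.round(4))
m=cv2.inRange(hsv,(0,150,80),(6,255,255))|cv2.inRange(hsv,(174,150,80),(180,255,255)); m[:200]=0; ys,xs=m.nonzero(); k=(xs>300)&(xs<460)
if k.any(): print("red",xs[k].min(),xs[k].max(),ys[k].min(),ys[k].max(),jig(onz("wrist",[(xs[k].mean(),ys[k].mean())],.013,P)))
E
python3 st.py
```

```text
L angle in jig -88.86 pt -0.035 0.0572
R angle in jig 89.97 pt 0.0208 0.0558
T angle in jig -0.0 pt -0.0062 0.0673
21.875 [ 0.4886 -0.0744 -0.0006] [[-0.007   0.0301]] yaw -2.21 F [0.4 9.7 2.2] [ 1.73  0.16 -0.22] 0.6212911033100698
```

Square within about 1°, and the head at y −0.053 means 7.7 mm of travel. The pad centre is about 32 mm from the stop face, a gap of about 4 mm. I'll hold for the dwell, then hand in.

carry_out(
  offset=[
    [0, 0, 0],
    [0, 0, 0],
    [0, 0, 0],
    [0, 0, 0],
    [0, 0, 0],
    [0, 0, 0],
    [0, 0, 0],
    [0, 0, 0],
  ],
  twist=[0, 0, 0, 0, 0, 0, 0, 0],
)

```text
clock: 22.88
tool_pos: [0.4886, -0.0744, -0.0006]
eef_rot: [-0.706, 0.014, -0.014, 0.708]
contact_force: [-0.5, 9.5, 2.0]
opening: 0.62
```

```bash
python3 st.py; python3 -c "
from plant import job
print(job.finish_job())"
```

```text
22.875 [ 0.4886 -0.0744 -0.0006] [[-0.007   0.0301]] yaw -2.21 F [-0.5  9.5  2. ] [ 1.81  0.14 -0.24] 0.6196046760025091
the job is handed in; nothing more can be done
None
```

I set the side stop at the red arrow, laid the pad on the bed beside it, and pushed the pad into the fence. The job was handed in at 22.9 s on the robot's clock, with the arm still holding.

**Last checks**
- **Fence:** travel is about 7–8 mm, from the contact point and the pad's measured head position. The tool reads a steady 9.5 N, which includes some friction on the bed. I did not read the pointer itself in the green band.
- **Pad:** flat on the bed and square within about 1°. It sits about 4 mm from the stop.
- **Stop:** about 0.7 mm from the arrow tip when I gripped it. Afterwards I could only confirm it coarsely in the scene camera: a 35 ± 1 mm shift against 34 mm commanded, and no movement while pushing.
- **Other things on the worktop:** I did not re-measure them; the arm touched nothing else that I noticed.

**What failed or disagreed**
- **First grasp of the pad:** it closed just above the pad. The real finger ends are about 20 mm higher than the reported tool position, although the description puts that position at the fingertips. I allowed for this and regripped lower.
- **Stop grip:** because of the same error, the stop was held only near the top of its grip, but it slid cleanly.

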